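# Clamp a printed cup with the treadle clamp

## Robot

A 6-joint arm with a two-finger parallel gripper is mounted at the origin on a cart in front of the work surface, level with it; the furniture and walls round the work are solid. World frame = base frame: x ahead of the robot, y to its left, z up, the work surface at z = 0. Lengths are in m, angles in rad, forces in N, time in s.
With the tool pointing down it reaches from about 0.3 to 0.85 m from the base axis. Payload 5.4 kg.
Tool frame: the origin (TCP) lies at the very end of the fingers, on their centre line; the grasp point (between the pads) lies env.hold_point_z behind it (env.hold_point_z is the distance from the TCP to the grasp point, in m); z points along the fingers, y is the line along which they close (so a half turn about z gives the same grasp; the last joint's range is limited). The gripper opens to 85 mm and grips with 20 to 120 N. Pads are 22 mm wide; open, the fingers measure 114 mm over their backs; the gripper's body (76 mm by 85 mm) begins 54 mm behind the grasp point. The pads swing forward as they close: fully open they stand 13 mm farther back than shut.
Start: joints at [-1.409, 0.158, 1.597, -0, 1.386, -0.21], TCP at [0.209, -0.536, 0.231] pointing down, gripper open.
Joint ranges: [-2.91, 2.91], [-0.94, 2.29], [0.18, 2.7], [-1.29, 4.43], [0.17, 2.64], [-3, 3]. Speed limits (rad/s): [2.57, 2.57, 3.14, 3.14, 3.14, 3.14].

## Interface

Orientations are given as [roll, pitch, yaw] about the fixed x, y, z axes, in that order (R = Rz(yaw) Ry(pitch) Rx(roll)).
In Python, from station import env gives the robot as it stands.
- The arm moves only by the tool jog_arm, never from a script. Its argument "increments" is text: rows parted by semicolons, each of 5 numbers parted by spaces: the shift along the tool's x, y, z in mm, then the turn about the tool's z in rad, then the finger opening in mm, from 0 to 85.4. In form: x y z twist gripper; .... A call has 1 to 8 rows; each row is the pose to reach, as a shift and turn from the pose commanded when the call began, along the tool's axes at that moment; what a row does not reach only later rows make up. A row lasts 1/12 s, in which the tool goes at most 41.7 mm and 7.16 degrees, less where a joint would pass 70% of its speed; a pose out of reach is approached as far as the arm can. A call with a gripper value outside its range is refused whole. The fingers move at their own pace and stop on an object; the grip force is fixed at half the most. Time passes only in rows, so rows that repeat a pose let the fingers close. It gives the time, the measured TCP pose, the force, the opening and the grip force at its end, in the units of the state.
- env.read_state(): the state, without advancing time (a new reading comes with each control period).
- env.grab_frame(name): name is "scene" or "top" or "wrist"; returns (picture, depth): 400x640x3 uint8, red, green, blue; 400x640 float32, m along the optical axis (not along the pixel's ray), 0 where there is no reading.
- env.camera_params(name): a dict with "fx", "fy", "cx", "cy" (pixels), "R" (3x3) and "t" (3): a world point X has camera coordinates R X + t; the wrist camera has in their place "mount" (4x4, takes a point from camera to tool coordinates, whose origin is the TCP and whose axes are the flange's). Camera axes: x right, y down, z forward; pixel columns grow to the right and rows downward; lengths in m; the calibration is good to about 2 mm. A picture is of the moment at which its call begins: read the wrist's pose just before it. camera_params takes no time and is no camera call.
- env.finish_job(): hands the job in; it is judged then, once.
The state is a dict: "time_s": time; "joints": joint angles; "dq": joint speeds; "joint_torque": joint torques, N m; "tool_pos": TCP position; "eef_rot": TCP orientation; "contact_force": force on the tool from outside, world axes, zero at the start; "wrist_torque": the same for the moment, N m; "opening": opening from 0.0 (shut) to 1.0 (fully open); "grip_force": force on a finger pad.
Only numpy, scipy, OpenCV 4.12 (cv2) and the standard library are available. Lean on these libraries where they do the work, as an engineer would, in place of code of your own. Each camera call takes 0.05 s, during which the arm holds its last target. There are 200 camera calls.

## Task

Clamp the ivory cup for trimming: turn the clamp's lock knob clockwise until it clicks over and frees the treadle, then press the treadle pad down until it comes up firmly against its stop, without forcing it, and hold it there for about a second. Let the treadle come all the way up again, leaving the cup upright and gripped between jaw and anvil, the knob in its free position and everything round the clamp where it stands.

Things in the scene. Friction and masses are not known exactly. Their poses are not given: they have to be found in the camera images.
- clamp: treadle clamp fixed to the bench: base plate 350 (y) x 90 (x) mm, 12 mm thick, with a wing on the robot's side (-x) that carries the lock knob. Origin on the bench; its y axis runs from the V anvil (y = -135 mm, 82 mm high) past the sliding jaw and the treadle's hinge (y = 20 mm, cheeks 97 mm high) to the treadle pad (y = +160 mm).
- treadle: steel arm 24 mm wide, level when up, hinged about the clamp's x; origin on the hinge, 85 mm high. Blocked by a lug until the knob has clicked. Then the pad goes down against a spring (2 N, rising to about 13 N as a crank drives the jaw) by 33 to 60 mm until the arm meets a rubber-tipped stop; how far differs each time and must be felt: there the force climbs steeply. Over 40 N is forcing it.
- pad (a point): middle of the top of the treadle's ribbed rubber pad, 60 mm (x) x 50 mm (y), 140 mm from the hinge, 93 mm above the bench when up; moves with the treadle. Keep the gripper's long side along the clamp's x here, so that its body stays clear of the knob (top at 122 mm).
- stop_block: steel block under the treadle arm, at y = 115 mm of the clamp, that carries the stop screw with a rubber tip; the height to which the screw is set is not reported. Origin at the middle of its foot, 12 mm above the bench.
- lock_knob (a joint): angle of the lock knob (rad): 0 locked, 1.2 free (end of travel), growing clockwise seen from above. A spring click resists (about 0.1 N m) from 0.15 to 0.6 rad and then helps the knob over; let go before the click, it springs back.
- knob_grip (a point): middle of the knob's bar grip, on the knob's vertical axis, 110 mm above the bench. The black bar is 42 mm long, 14 mm thick, from 92 to 122 mm high, over a flange 44 mm wide; it lies along this point's x axis and turns with the knob. A steel lug under the flange, in line with the bar, props the treadle arm while locked.
- ivory_body: ivory-coloured hollow printed cup, 76 x 68 x 104 mm, standing loose on the base plate between anvil and jaw; origin at the centre of its underside.
- jaw: rubber-faced clamping pad, 30 mm wide, 24 mm high, on a spring plunger in front of the slide; its middle is 45 mm above the bench; origin on its face, which looks along the clamp's -y towards the cup. The slide stays where the treadle has pushed it.
- nest (a point): point on the base plate's top where the middle of the cup's underside lies when it is clamped against the anvil.
- black_body: hollow black printed cup, 77 x 70 x 104 mm, standing in front of the clamp; a bystander; origin at the centre of its underside
- jar: screw-top jar, 55 mm wide, 54 mm high, standing behind the clamp; a bystander; origin at the centre of its underside
- block: wooden block with burs, 28 x 70 x 52 mm, behind the clamp; a bystander; origin at the centre of its underside
- spring_grip: small spring clamp, 34 x 89 x 14 mm, lying in front of the treadle pad; a bystander; origin at the centre of its underside
- memory_stick: memory stick, 18 x 70 x 9 mm, lying behind the treadle pad; a bystander; origin at the centre of its underside
- black_body_b: hollow black printed cup, 71 x 69 x 106 mm, standing at the back to the right; a bystander; origin at the centre of its underside

How it is judged:
On the way, in this order (a step that is already met when the one before it is completed fails the run):
1. the lock knob has clicked over to its free position (value of joint lock_knob above 1 rad), for 0.2 s.
2. the treadle is pressed against its stop and held there (contact force between treadle and stop_block above 2 N), for 0.5 s.
At the end, for the whole second after the job is handed in: The knob stands past 1.0 rad (free), the treadle is up again (within 0.06 rad of level), the jaw presses on the cup with more than 0.8 N, and the cup stands upright (within 0.08 rad) and still, within 10 mm of the nest point (value of joint lock_knob above 1 rad and angle between treadle's own z axis and vertical below 0.06 rad and contact force between jaw and ivory_body above 0.8 N and horizontal distance between ivory_body and nest below 0.01 m and angle between ivory_body's own z axis and vertical below 0.08 rad and linear speed of ivory_body below 0.02 m/s); the robot touches nothing.
It fails at once if the treadle is forced (more than 40 N from the robot) (contact force between any of the fingers, the arm and treadle above 40 N).
It fails at once if the ivory cup is tipped (angle between ivory_body's own z axis and vertical above 0.35 rad).
It fails at once if a bystander is moved by more than 20 mm (distance of any of black_body, jar, block, spring_grip, memory_stick, black_body_b from where it was at the start of the episode above 0.02 m).
It also fails if it takes over 58 s, if anything falls off the work surface, if the arm or the gripper's body presses on something with over 40 N, if the wrist force passes 120 N, or if a joint passes its speed limit or range.

## Working session

There is one attempt and no reset: what is moved stays moved. The work goes in short steps, Python scripts to look and compute and a tool call to move; the robot and the scene stay as the last step left them, time stands still between calls to the robot, and variables do not carry over. Pictures are saved under pics/ and viewed, at most 10 in all, crops included, and the job is handed in when it is done.

Besides the shell and the picture viewer there is one more tool, called after "Request:" in YAML: its name, and indented under it one key for each argument. jog_arm: Moves the arm, as the interface text tells. Its arguments: {"type":"object","properties":{"increments":{"type":"string"}},"required":["increments"]}

```bash
mkdir -p pics
python3 - <<'E'
from station import env
import cv2,numpy as np
print(env.read_state(), env.hold_point_z)
for n in ("top","scene"):
    im,d=env.grab_frame(n); cv2.imwrite(f"pics/{n}0.png",im[:,:,::-1]); np.savez(f"{n}0.npz",im=im,d=d)
    p=env.camera_params(n); print(n,p)
E
```

```text
{'time_s': 0.0, 'joints': array([-1.40907614e+00,  1.59048262e-01,  1.59825764e+00,  6.58459281e-06,
        1.38619306e+00, -2.10099589e-01]), 'dq': array([-3.84698437e-04, -4.23484335e-04,  1.45406402e-04,  2.93213276e-03,
       -1.19081200e-06,  9.40527960e-05]), 'joint_torque': array([-1.65605801e-03, -3.95994973e+01, -3.31436419e+01, -3.47429504e-04,
        8.12393351e-03, -3.35293883e-06]), 'tool_pos': array([ 0.20878643, -0.53510249,  0.23030462]), 'eef_rot': array([-3.13972961e+00, -4.03903495e-04,  3.71818180e-01]), 'contact_force': array([-0.70775405, -0.75062757,  0.24304271]), 'wrist_torque': array([ 0.03734096, -0.01555782, -0.01797148]), 'grip_force': 0.0, 'opening': 1.001127589452312} 0.0187
top {'fx': 363.55468145581983, 'fy': 363.55468145581983, 'cx': 324.43488865710157, 'cy': 199.7838709239778, 'R': array([[-4.86227809e-03, -9.99558311e-01,  2.93179388e-02],
       [-9.89980125e-01,  6.74012030e-04, -1.41205164e-01],
       [ 1.41123034e-01, -2.97107555e-02, -9.89546139e-01]]), 't': array([0.12286465, 0.55154731, 0.86807715])}
scene {'fx': 470.20626547135606, 'fy': 470.20626547135606, 'cx': 323.7932080632924, 'cy': 199.18249850139836, 'R': array([[-0.81105661, -0.58479456, -0.01423002],
       [-0.38218912,  0.54816396, -0.74394069],
       [ 0.44285285, -0.59793945, -0.66809413]]), 't': array([0.50934066, 0.19923721, 0.98880884])}
```

View pics/top0.png

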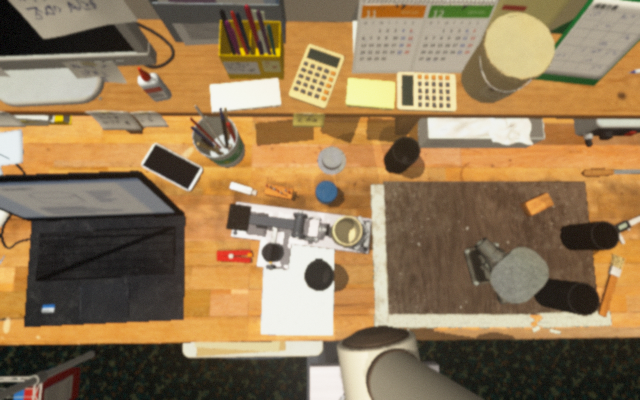

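View pics/scene0.png

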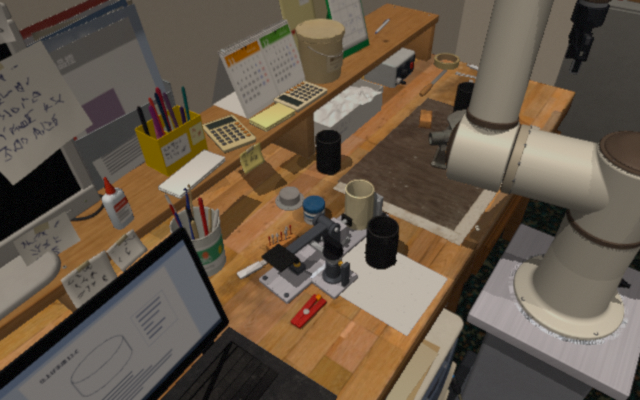

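The top view shows the pad at about (240,218), the knob at (272,252), the ivory cup at (347,232) and a black cup at (319,275). The red spring grip is at (235,256). In the scene view the knob is at about (335,265) and the pad at (282,257). Next I'll enlarge both and back-project.

```bash
cat > h.py <<'E'
from station import env
import numpy as np
def world(n,u,v,z=None,d=None):
    p=env.camera_params(n); R,t=p["R"],p["t"]
    r=np.array([(u-p["cx"])/p["fx"],(v-p["cy"])/p["fy"],1.0]); c=-R.T@t; w=R.T@r
    s=(z-c[2])/w[2] if d is None else d
    return c+s*w
def cloud(n,d,u0,u1,v0,v1):
    p=env.camera_params(n); v,u=np.mgrid[v0:v1,u0:u1]; z=d[v0:v1,u0:u1]
    c=np.stack([(u-p["cx"])/p["fx"]*z,(v-p["cy"])/p["fy"]*z,z],-1)-p["t"]
    return c@p["R"]
E
python3 - <<'E'
from h import *
import cv2
a=np.load("top0.npz"); b=np.load("scene0.npz")
A=cv2.resize(a["im"][185:295,220:380],(800,550),interpolation=cv2.INTER_CUBIC)
B=cv2.resize(b["im"][175:335,230:430],(800,640)[:1]+(600,),interpolation=cv2.INTER_CUBIC)
cv2.imwrite("pics/topc.png",A[:,:,::-1]);cv2.imwrite("pics/scenec.png",B[:,:,::-1])
P=cloud("top",a["d"],220,380,185,295)
np.set_printoptions(linewidth=250)
z=(P[...,2]*1000).astype(int)
print("top z rows185..,cols 224-290 step2");
for v in range(200,276,3): print(v,z[v-185,4:72:2])
E
```

```text
top z rows185..,cols 224-290 step2
200 [-2  0 -2  0 -4  0 -3 -3 -1 -2 -4  0 -1  2  0  1  0 -1  0 -1  0 -1  0  0  0  0  0  0 -1  1 -1  0 -3 -2]
203 [-1  1  0 -1 91 -1  9 11  9 10 10 10 11 10  9 -2 -1 -1  0 -1  0  0  0 -1 -1 -3 -1  0 -1  1  0 -1 -1 -1]
206 [-3  1  1 92 91 94 91 93 95 94 92 92 88 89  9 11  8 12  7  9 10 10  9  9 10 10 10 -1  0  0 -1  0  0  0]
209 [ 1  0 -2 92 94 90 91 91 91 96 93 93 92 86 11 10 12 11 11 12 14 13 11 11  8 10 11  9 10  9 14 11 13 11]
212 [  0   0   0  93  94  93  92  93  93  93  91  92  93  91  11  11   9  13 933  10  11  12  10  11  10  13  10  10  10  11  12   9  10  10]
215 [-1 -1 89 95 93 94 90 90 92 92 90 94 90 89 91 87 86 91 88 88 88 12 13 10 11 13  7  7 12 13 11 10 13 11]
218 [ 0  3 90 95 91 94 89 93 92 92 94 93 95 86 92 91 91 90 89 87 92 89 90 88 89 90 88 86 88 89 87 87 85 12]
221 [-3  1 90 94 93 95 91 94 92 96 95 93 90 88 89 90 88 91 90 88 90 86 91 87 87 87 84 89 90 91 87 88 89 91]
224 [ 0 -2 94 91 92 91 92 94 93 91 93 92 90 13  7 86 86 88 87 87 89 92 88 89 90 91 89 88 88 85 88 89 88 90]
227 [933  91  90  91  92  92  92  91  95  93  92  93   9  1
[... 1314 characters left out ...]
3  11  10  10   0]
260 [ 11   9  14   9  11   9   7  10   9  11  10  12  10   7   0  -1  -2  11  11  14  11 120 120 117  95  93  17  16  11   9   9  12  13   1]
263 [ 0  0 -1  0  0 -1 -2 -2  0  0 -1  0  1  0 -1  1 -1 12 10  9 11 12 13 74 10  9 11 12 12 12 11 12 10  1]
266 [ 2  0 -2  2  0 -1  0  0 -1  0  0 -2  0 -2  0 -1  0  0 10  9  9 77 77 74 76 51 10  8 11 12 10  9  7  1]
269 [-1  1  0  1  2 -3 -1 -2 -2  0  0  0 -3 -3  4 -1 -2 -1 -1 -1  0  0  0 76 78  3  0  1  0 -2 10 12  0  0]
272 [-1 -1  2 -4  0  1 -2 -2 -2  0  0  0  2  1 -1  1  0  1 -1  0  0  3  1  1  3  1  2  0 -1  0  1 -2  1  0]
275 [ 0 -2 -1 -4  0  1  1 -3  1 -1 -2  1  1 -1  0  0  0  0 -1  0 -2  1 -1  1  0  2  3  1  0 -1  0  1  0  0]
```

View pics/topc.png

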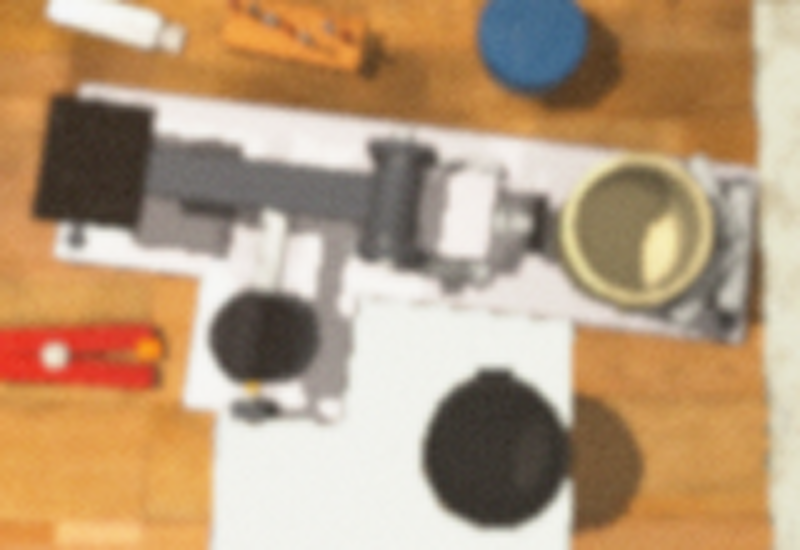

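View pics/scenec.png

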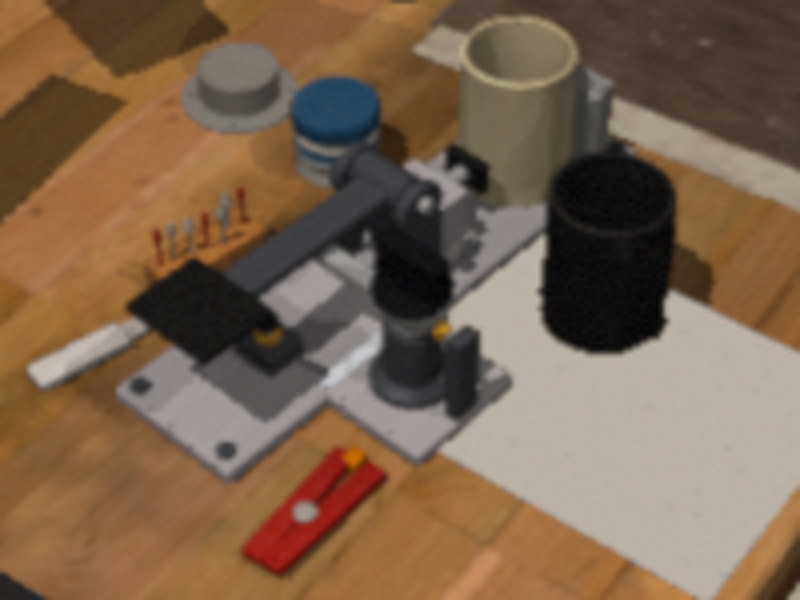

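The enlarged views show the black bar roughly along clamp x on a round flange, with its top at 122 mm. The pad is clear, and the pointer and stop post near the knob are only 77 mm high. Now I'll compute positions and check them across both views.

```bash
cat > m.py <<'E'
from h import *
import cv2,sys
def rep(name,pts):
    q=pts[:,:2].astype(np.float32)*1000; (c,s,a)=cv2.minAreaRect(q)
    print(name,len(q),"mean",pts.mean(0).round(4),"rect c",np.round(c,1),"size",np.round(s,1),"ang",round(a,1))
def run(tag):
    for n,(u0,u1,v0,v1),(pu0,pu1,pv0,pv1) in (("top",(255,290,238,268),(225,252,200,235)),("scene",(315,350,225,270),(260,300,240,275))):
        d=np.load(n+tag+".npz")["d"]
        P=cloud(n,d,u0,u1,v0,v1).reshape(-1,3); rep(n+" bar",P[(P[:,2]>.112)&(P[:,2]<.13)]); 
        F=P[(P[:,2]>.085)&(P[:,2]<.13)]; rep(n+" knob all",F)
        P=cloud(n,d,pu0,pu1,pv0,pv1).reshape(-1,3); P=P[(P[:,2]>.084)&(P[:,2]<.1)]; rep(n+" pad",P)
if __name__=="__main__": run("0")
E
python3 - <<'E'
from m import *
run("0")
d=np.load("top0.npz")["d"]
P=cloud("top",d,325,370,210,256).reshape(-1,3); rep("ivory rim",P[(P[:,2]>.108)&(P[:,2]<.125)])
P=cloud("top",d,228,300,205,240).reshape(-1,3); P=P[(P[:,2]>.084)&(P[:,2]<.098)]
A=P[P[:,1]<P[:,1].max()-.06]; print("arm line",cv2.fitLine((A[:,:2]*1000).astype(np.float32),cv2.DIST_HUBER,0,.01,.01).ravel())
E
```

```text
top bar 126 mean [0.4244 0.2465 0.1204] rect c [424.8 247. ] size [13.9 41.6] ang 82.7
top knob all 291 mean [0.4244 0.2455 0.105 ] rect c [425.2 246.7] size [42.  41.1] ang 61.9
top pad 585 mean [0.5043 0.3205 0.0925] rect c [504.6 319.5] size [56.7 59.5] ang 82.8
scene bar 146 mean [0.423  0.2519 0.1186] rect c [424.5 250.3] size [14.9 43.1] ang 82.7
scene knob all 542 mean [0.4377 0.2407 0.1   ] rect c [448.2 230.3] size [ 54.3 104.1] ang 40.6
scene pad 705 mean [0.5019 0.3195 0.0908] rect c [502.1 307.4] size [88.  61.2] ang 81.2
ivory rim 174 mean [0.4732 0.0721 0.1143] rect c [472.3  72.8] size [63.8 63.1] ang 89.7
arm line [1.6866916e-01 9.8567271e-01 4.9235410e+02 2.3218901e+02]
```

```bash
cat > go.py <<'E'
import numpy as np
def rows(p0,y0,p1,y1):
    "shift in tool axes (mm) and twist for a tool pointing straight down"
    d=(np.array(p1)-p0)*1000; c,s=np.cos(y0),np.sin(y0)
    return np.round([c*d[0]+s*d[1], s*d[0]-c*d[1], -d[2], -1e3*(y1-y0)],0)*[1,1,1,1e-3]
E
python3 - <<'E'
from go import *
a=np.array([.209,-.536,.231]);b=np.array([.425,.2485,.231]);y=[.372,3.015]
for i in range(3):
    f,g=i/3,(i+1)/3; print(rows(a+(b-a)*f,y[0]+(y[1]-y[0])*f,a+(b-a)*g,y[0]+(y[1]-y[0])*g))
E
```

```text
[ 162.    -217.      -0.      -0.881]
[271.    -13.     -0.     -0.881]
[183.    200.     -0.     -0.881]
```

Request:
jog_arm:
  increments: "20 -27 0 -0.11 45; 41 -54 0 -0.22 45; 61 -81 0 -0.33 45; 81 -109 0 -0.44 45; 101 -136 0 -0.55 45; 122 -163 0 -0.66 45; 142 -190 0 -0.77 45; 162 -217 0 -0.881 45"

```text
time_s: 0.77
tool_pos: [0.2809, -0.2729, 0.2308]
eef_rot: [-3.141, -0.001, 1.258]
contact_force: [0.6, 0.2, 0.2]
opening: 0.527
grip_force: 0.0
```

Request:
jog_arm:
  increments: "34 -2 0 -0.11 45; 68 -3 0 -0.22 45; 102 -5 0 -0.33 45; 135 -6 0 -0.44 45; 169 -8 0 -0.55 45; 203 -10 0 -0.66 45; 237 -11 0 -0.77 45; 271 -13 0 -0.881 45"

```text
time_s: 1.43
tool_pos: [0.3533, -0.0115, 0.2311]
eef_rot: [3.141, 0.0, 2.139]
contact_force: [0.8, -1.4, -0.7]
opening: 0.529
grip_force: 0.0
```

Request:
jog_arm:
  increments: "23 25 0 -0.11 45; 46 50 0 -0.22 45; 69 75 0 -0.33 45; 92 100 0 -0.44 45; 114 125 0 -0.55 45; 137 150 0 -0.66 45; 160 175 0 -0.77 45; 183 200 0 -0.881 45"

```text
time_s: 2.1
tool_pos: [0.4246, 0.2502, 0.2308]
eef_rot: [-3.141, -0.001, 3.021]
contact_force: [1.5, -0.6, 0.5]
opening: 0.526
grip_force: 0.0
```

Run:
```python
from station import env
import numpy as np,cv2
from scipy.spatial.transform import Rotation as Ro
s=env.read_state(); im,d=env.grab_frame("wrist"); p=env.camera_params("wrist")
print(s["tool_pos"],s["eef_rot"],s["opening"]); cv2.imwrite("pics/w1.png",im[:,:,::-1]); np.savez("w1.npz",im=im,d=d)
R=Ro.from_euler("xyz",s["eef_rot"]).as_matrix()
v,u=np.mgrid[0:400,0:640]; c=np.stack([(u-p["cx"])/p["fx"]*d,(v-p["cy"])/p["fy"]*d,d],-1)
M=np.array(p["mount"]); P=(c@M[:3,:3].T+M[:3,3])@R.T+s["tool_pos"]
np.save("w1P.npy",P); k=(d>0)&(P[...,2]>.112)&(P[...,2]<.128)&(np.hypot(P[...,0]-.425,P[...,1]-.2485)<.035)
print(k.sum(),P[k].mean(0),cv2.minAreaRect(P[k][:,:2].astype(np.float32)*1000), M.round(3))
k=(d>0)&(P[...,2]>.084)&(P[...,2]<.1)&(np.hypot(P[...,0]-.504,P[...,1]-.32)<.05); print(k.sum(),P[k].mean(0) if k.any() else 0)
```

```text
[0.42455929 0.25015297 0.23078842] [-3.14119927e+00 -6.48552491e-04  3.02078921e+00] 0.526361095018712
734 [0.42405298 0.24764635 0.12074157] ((425.8377990722656, 247.3694610595703), (13.434651374816895, 42.31222152709961), 82.89921569824219) [[-0.001 -0.947 -0.322  0.083]
 [ 1.    -0.001  0.001 -0.   ]
 [-0.001 -0.322  0.947 -0.142]
 [ 0.     0.     0.     1.   ]]
2405 [0.49882718 0.31830691 0.09213516]
```

View pics/w1.png

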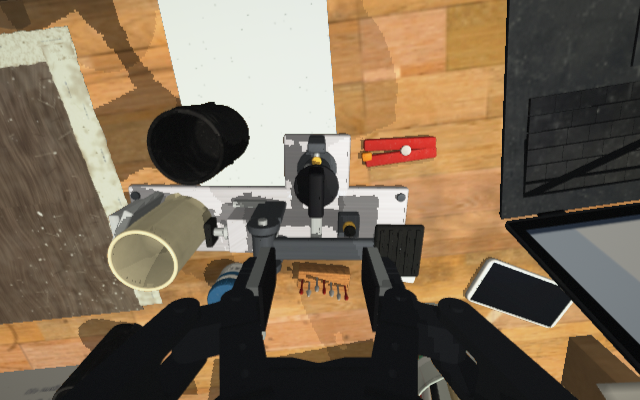

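The bar's middle is at about (316,190) in the wrist view. It lies straight between the fingers, and I measure it at (0.425, 0.248) with the bar along yaw 3.018. I'll descend over it.

Request:
jog_arm:
  increments: "0 -2 30 0 45; 0 -2 60 0 45; 0 -2 90 0 45; 0 -2 115 0 45; 0 -2 132 0 45; 0 -2 132 0 30; 0 -2 132 0 18; 0 -2 132 0 18"

```text
time_s: 2.82
tool_pos: [0.4254, 0.2465, 0.1006]
eef_rot: [3.141, 0.002, 3.015]
contact_force: [0.4, -0.3, 0.9]
opening: 0.213
grip_force: 0.0
```

Request:
jog_arm:
  increments: "0 0 0 0 16; 0 0 0 0 16; 0 0 0 0 16; 0 0 0 0 16"

```text
time_s: 3.15
tool_pos: [0.4252, 0.2465, 0.1001]
eef_rot: [3.141, 0.002, 3.015]
contact_force: [0.2, 0.0, 0.6]
opening: 0.188
grip_force: 0.3
```

Request:
jog_arm:
  increments: "0 1 0 0 16; 0 1 0 0.1 16; 0 1 0 0.2 16; 0 1 0 0.3 16; 0 1 0 0.4 16; 0 1 0 0.5 16; 0 1 0 0.6 16; 0 1 0 0.7 16"

```text
time_s: 3.82
tool_pos: [0.4249, 0.2478, 0.0996]
eef_rot: [3.14, -0.0, 2.31]
contact_force: [0.6, 2.5, -0.4]
opening: 0.188
grip_force: 2.7
```

Request:
jog_arm:
  increments: "0 0 0 0.1 16; 0 0 0 0.2 16; 0 0 0 0.3 16; 0 0 0 0.4 16; 0 0 0 0.5 16; 0 0 0 0.55 16; 0 0 0 0.55 16; 0 0 0 0.55 16"

```text
time_s: 4.48
tool_pos: [0.4249, 0.2474, 0.0995]
eef_rot: [3.141, -0.0, 1.766]
contact_force: [0.7, -0.3, 0.7]
opening: 0.189
grip_force: 0.4
```

Run:
```python
from station import env
s=env.read_state(); print({k:s[k] for k in("tool_pos","eef_rot","contact_force","wrist_torque","grip_force","opening")})
```

```text
{'tool_pos': array([0.4249025 , 0.24744797, 0.09950077]), 'eef_rot': array([ 3.14099265e+00, -1.16489598e-04,  1.76639451e+00]), 'contact_force': array([ 0.68791639, -0.31244211,  0.73551124]), 'wrist_torque': array([ 0.13771829, -0.12609898,  0.03452515]), 'grip_force': 0.3813147166511044, 'opening': 0.18872753283854074}
```

Request:
jog_arm:
  increments: "0 0 0 0.05 16; 0 0 0 0.05 16; 0 0 0 0.05 45; 0 0 0 0.05 45; 0 0 0 0.05 45; 0 0 -40 0.05 45; 0 0 -80 0.05 45; 0 0 -120 0.05 45"

```text
time_s: 5.15
tool_pos: [0.4236, 0.2469, 0.22]
eef_rot: [-3.139, 0.001, 1.716]
contact_force: [0.9, -0.2, 0.5]
opening: 0.527
grip_force: 0.0
```

```bash
cat > w.py <<'E'
from station import env
import numpy as np,cv2
from scipy.spatial.transform import Rotation as Ro
def wrist(tag):
    s=env.read_state(); im,d=env.grab_frame("wrist"); p=env.camera_params("wrist")
    cv2.imwrite(f"pics/{tag}.png",im[:,:,::-1])
    R=Ro.from_euler("xyz",s["eef_rot"]).as_matrix(); v,u=np.mgrid[0:400,0:640]
    c=np.stack([(u-p["cx"])/p["fx"]*d,(v-p["cy"])/p["fy"]*d,d],-1); M=np.array(p["mount"])
    P=(c@M[:3,:3].T+M[:3,3])@R.T+s["tool_pos"]; P[d<=0]=9; print(s["time_s"],s["tool_pos"],s["eef_rot"],s["contact_force"]); return P
def rect(name,P,z0,z1,x,y,r):
    k=(P[...,2]>z0)&(P[...,2]<z1)&(np.hypot(P[...,0]-x,P[...,1]-y)<r)
    if k.sum()>4: print(name,k.sum(),P[k].mean(0).round(4),np.array(P[k][:,2].min()),[np.round(a,1) for a in cv2.minAreaRect(P[k][:,:2].astype(np.float32)*1000)])
E
python3 - <<'E'
from w import *
P=wrist("w2"); rect("bar",P,.112,.128,.425,.248,.03); rect("pad",P,.084,.1,.5,.32,.06); rect("ivory rim",P,.108,.124,.473,.072,.06)
E
```

```text
5.15 [0.42363709 0.24690952 0.22001025] [-3.13892853e+00  5.10792209e-04  1.71555078e+00] [ 0.94385886 -0.15086967  0.49495315]
bar 802 [0.4254 0.2494 0.1207] 0.11222818029083595 [array([425.7, 247.8]), array([14. , 41.5]), np.float64(13.8)]
pad 5227 [0.5035 0.3143 0.092 ] 0.08410474671645715 [array([503.1, 303.7]), array([88.4, 59.7]), np.float64(82.4)]
ivory rim 537 [0.4676 0.096  0.113 ] 0.10801012238274106 [array([469.3,  86.9]), array([66. , 39.7]), np.float64(17.7)]
```

View pics/w2.png

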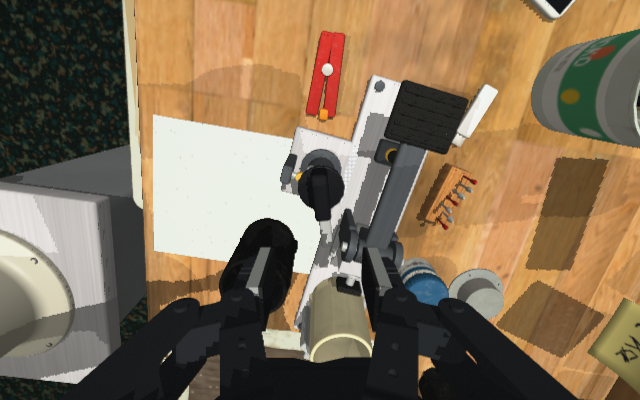

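The bar now stands at 103.8°, a turn of 1.20 rad, so the knob is free (bar at about (320,190) in the picture). The pad at (425,115) is still up. Before pressing I'll check the clearance to the laptop lid for the wrist camera.

Run:
```python
from h import *
for n in("top","scene"):
    P=cloud(n,np.load(n+"0.npz")["d"],0,640,0,400).reshape(-1,3)
    for z0,z1 in((.03,.08),(.1,.15),(.15,.25),(.25,.4)):
        k=(P[:,2]>z0)&(P[:,2]<z1)&(P[:,0]>.42)&(P[:,0]<.62)&(P[:,1]>.36)&(P[:,1]<.8)
        if k.any(): i=np.argmin(P[k][:,1]); print(n,z0,k.sum(),P[k][i].round(3), np.percentile(P[k][:,1],2))
from w import *
P=wrist("w3"); k=(P[...,2]>.088)&(P[...,2]<.098)
q=P[k]; ex=np.array([.992,-.124]);ey=np.array([.124,.992]); r=q[:,:2]-[.505,.323]; a=r@ex;b=r@ey
m=(abs(a)<.045)&(abs(b)<.045); print("pad x extent",np.percentile(a[m&(b>-.02)],[1,99]),"y max",np.percentile(b[m],99),"wide rows y min",np.percentile(b[m&(abs(a)>.018)],1))
```

```text
top 0.03 1008 [0.52  0.466 0.035] 0.4702073360727679
top 0.1 1352 [0.539 0.468 0.111] 0.4714646132909209
top 0.15 3346 [0.55  0.468 0.167] 0.47101117649785856
top 0.25 875 [0.57  0.469 0.253] 0.4738048347478199
scene 0.03 2406 [0.528 0.469 0.056] 0.4755338032294484
scene 0.1 3779 [0.54  0.47  0.116] 0.477725181141101
scene 0.15 11790 [0.552 0.471 0.165] 0.48069099779047286
scene 0.25 2344 [0.572 0.471 0.251] 0.4830597048044791
5.2 [0.42854117 0.24847026 0.22987194] [ 3.12838530e+00 -1.65670962e-03  1.71584673e+00] [2.9058844  2.09496218 6.62662394]
pad x extent [-0.02861798  0.02937909] y max 0.024040580283417042 wide rows y min -0.024410279100764466
```

```bash
python3 -c "
from go import *
print(rows([.425,.248,.219],1.715,[.505,.323,.13],1.446))"
```

```text
[63.    90.    89.     0.269]
```

Request:
jog_arm:
  increments: "16 22 0 0.07 0; 32 45 0 0.14 0; 48 68 0 0.2 0; 63 90 20 0.269 0; 63 90 50 0.269 0; 63 90 75 0.269 0; 63 90 89 0.269 0; 63 90 89 0.269 0"

```text
time_s: 5.92
tool_pos: [0.5015, 0.3213, 0.125]
eef_rot: [-3.133, 0.005, 1.447]
contact_force: [-0.4, -0.3, -0.7]
opening: -0.001
grip_force: 0.0
```

Request:
jog_arm:
  increments: "0 0 0 0 0; 0 0 0 0 0; 0 0 0 0 0; 0 0 0 0 0"

```text
time_s: 6.25
tool_pos: [0.5057, 0.3229, 0.1321]
eef_rot: [3.139, -0.001, 1.446]
contact_force: [0.3, 0.8, 0.2]
opening: 0.002
grip_force: 0.0
```

Request:
jog_arm:
  increments: "0 0 10 0 0; 0 0 20 0 0; 0 0 28 0 0; 0 0 34 0 0; 0 0 38 0 0; 0 0 41 0 0; 0 0 44 0 0; 0 0 47 0 0"

```text
time_s: 6.92
tool_pos: [0.5042, 0.3226, 0.0839]
eef_rot: [-3.14, 0.001, 1.446]
contact_force: [-5.3, -1.4, 8.4]
opening: -0.003
grip_force: 4.0
```

Request:
jog_arm:
  increments: "0 0 3 0 0; 0 0 6 0 0; -1 0 9 0 0; -1 0 12 0 0; -1 0 15 0 0; -2 0 18 0 0; -2 0 20 0 0; -2 0 21 0 0"

```text
time_s: 7.58
tool_pos: [0.5042, 0.321, 0.0634]
eef_rot: [-3.141, -0.0, 1.446]
contact_force: [-5.5, -0.3, 11.4]
opening: 0.002
grip_force: 5.1
```

Request:
jog_arm:
  increments: "0 0 0.5 0 0; 0 0 1 0 0; 0 0 1.5 0 0; 0 0 2 0 0; 0 0 2.5 0 0; 0 0 3 0 0; 0 0 3 0 0; 0 0 3 0 0"

```text
time_s: 8.25
tool_pos: [0.5044, 0.3207, 0.0607]
eef_rot: [-3.141, 0.0, 1.446]
contact_force: [-6.5, -1.7, 10.8]
opening: -0.001
grip_force: 4.8
```

Request:
jog_arm:
  increments: "0 0 0.5 0 0; 0 0 1 0 0; 0 0 1.5 0 0; 0 0 2 0 0; 0 0 2.5 0 0; 0 0 3 0 0; -1 0 3 0 0; -1 0 3 0 0"

```text
time_s: 8.92
tool_pos: [0.5049, 0.3207, 0.0581]
eef_rot: [3.141, -0.002, 1.446]
contact_force: [-3.3, 1.7, 10.2]
opening: 0.0
grip_force: 4.9
```

Request:
jog_arm:
  increments: "0 0 0.5 0 0; 0 0 1 0 0; 0 0 1.5 0 0; 0 0 2 0 0; 0 0 2.5 0 0; 0 0 3 0 0; 0 0 3 0 0; 0 0 3 0 0"

```text
time_s: 9.58
tool_pos: [0.5048, 0.3202, 0.0551]
eef_rot: [3.141, -0.001, 1.446]
contact_force: [-4.6, -0.8, 11.1]
opening: -0.002
grip_force: 5.3
```

Request:
jog_arm:
  increments: "0 0 0.5 0 0; 0 0 1 0 0; 0 0 1.5 0 0; 0 0 2 0 0; -1 0 2.5 0 0; -1 0 3 0 0; -1 0 3 0 0; -1 0 3 0 0"

```text
time_s: 10.25
tool_pos: [0.5049, 0.3196, 0.0523]
eef_rot: [3.14, -0.002, 1.446]
contact_force: [-4.1, 0.1, 11.1]
opening: -0.004
grip_force: 5.5
```

Request:
jog_arm:
  increments: "0 0 0.5 0 0; 0 0 1 0 0; 0 0 1.5 0 0; 0 0 2 0 0; 0 0 2.5 0 0; 0 0 3 0 0; 0 0 3 0 0; 0 0 3 0 0"

```text
time_s: 10.92
tool_pos: [0.5049, 0.319, 0.0493]
eef_rot: [3.14, -0.001, 1.446]
contact_force: [-4.5, -0.9, 12.6]
opening: 0.004
grip_force: 5.5
```

Request:
jog_arm:
  increments: "0 0 0.5 0 0; 0 0 1 0 0; 0 0 1.5 0 0; 0 0 2 0 0; -1 0 2.5 0 0; -1 0 3 0 0; -1 0 3 0 0; -1 0 3 0 0"

```text
time_s: 11.58
tool_pos: [0.5053, 0.3189, 0.047]
eef_rot: [3.139, -0.002, 1.446]
contact_force: [-4.5, 0.2, 14.3]
opening: 0.001
grip_force: 6.9
```

Request:
jog_arm:
  increments: "0 0 0.3 0 0; 0 0 0.6 0 0; 0 0 0.9 0 0; 0 0 1.2 0 0; 0 0 1.5 0 0; 0 0 1.5 0 0"

```text
time_s: 12.08
tool_pos: [0.5054, 0.3188, 0.0465]
eef_rot: [3.139, -0.002, 1.446]
contact_force: [-7.5, -1.0, 20.5]
opening: 0.0
grip_force: 9.5
```

The force now climbs steeply (14 to 20.5 N for 0.5 mm of travel), so the arm is on its stop. I'll hold here.

Request:
jog_arm:
  increments: "0 0 0.3 0 0; 0 0 0.3 0 0; 0 0 0.3 0 0; 0 0 0.3 0 0; 0 0 0.3 0 0; 0 0 0.3 0 0; 0 0 0.3 0 0; 0 0 0.3 0 0"

```text
time_s: 12.75
tool_pos: [0.5054, 0.3188, 0.0464]
eef_rot: [3.139, -0.002, 1.446]
contact_force: [-8.8, -0.3, 22.1]
opening: 0.003
grip_force: 10.0
```

Request:
jog_arm:
  increments: "0 0 0 0 0; 0 0 0 0 0; 0 0 0 0 0; 0 0 0 0 0; 0 0 0 0 0; 0 0 0 0 0"

```text
time_s: 13.25
tool_pos: [0.5054, 0.3188, 0.0464]
eef_rot: [3.139, -0.002, 1.446]
contact_force: [-8.3, -0.5, 21.9]
opening: 0.002
grip_force: 10.0
```

Now I'll release slowly, keeping contact on the way up.

Request:
jog_arm:
  increments: "0 0 -2 0 0; 0 0 -5 0 0; 1 0 -8 0 0; 2 0 -12 0 0; 2 0 -16 0 0; 3 0 -20 0 0; 3 0 -24 0 0; 4 0 -28 0 0"

```text
time_s: 13.92
tool_pos: [0.5049, 0.3213, 0.071]
eef_rot: [3.141, 0.0, 1.446]
contact_force: [2.1, 1.6, 4.1]
opening: 0.003
grip_force: 1.7
```

Request:
jog_arm:
  increments: "0 0 -4 0 0; 0 0 -8 0 0; 0 0 -12 0 0; 0 0 -16 0 0; 0 0 -20 0 0; 0 0 -28 0 0; 0 0 -40 0 0; 0 0 -70 0 0"

```text
time_s: 14.58
tool_pos: [0.5009, 0.32, 0.1368]
eef_rot: [-3.132, 0.005, 1.446]
contact_force: [-0.2, 0.1, -0.7]
opening: -0.003
grip_force: 0.0
```

Request:
jog_arm:
  increments: "0 0 -30 0 0; 0 0 -60 0 0; -20 0 -75 0 0; -40 0 -75 0 0; -60 0 -75 0 0; -60 0 -75 0 0; -60 0 -75 0 0; -60 0 -75 0 0"

```text
time_s: 15.25
tool_pos: [0.4968, 0.2623, 0.2155]
eef_rot: [-3.141, -0.0, 1.446]
contact_force: [-0.3, 0.1, -0.6]
opening: 0.001
grip_force: 0.0
```

Run:
```python
from w import *
P=wrist("w4"); rect("bar",P,.112,.128,.425,.248,.03); rect("pad",P,.084,.1,.5,.32,.04); rect("rim",P,.108,.124,.473,.072,.06)
from h import *
from m import rep
for n in("top","scene"):
    im,d=env.grab_frame(n); cv2.imwrite(f"pics/{n}1.png",im[:,:,::-1]); np.savez(n+"1.npz",im=im,d=d)
    for t in "01":
        Q=cloud(n,np.load(n+t+".npz")["d"],0,640,0,400).reshape(-1,3)
        k=(Q[:,2]>.11)&(Q[:,2]<.122)&(np.hypot(Q[:,0]-.473,Q[:,1]-.072)<.05); rep(n+t+" rim",Q[k])
        k=(np.hypot(Q[:,0]-.505,Q[:,1]-.323)<.02)&(Q[:,2]<.12); print("padz",np.median(Q[k][:,2]))
a=cv2.imread("pics/top1.png")[185:295,220:380]; cv2.imwrite("pics/top1c.png",cv2.resize(a,(800,550),interpolation=cv2.INTER_CUBIC))
```

```text
15.25 [0.49678354 0.2622672  0.21551934] [-3.14081054e+00 -3.10799399e-05  1.44563177e+00] [-0.28349305  0.14143029 -0.55468076]
bar 876 [0.4272 0.2496 0.12  ] 0.11204097601530232 [array([426.4, 248. ]), array([14.1, 41.5]), np.float64(14.5)]
pad 4652 [0.5055 0.3198 0.0925] 0.08572268554326257 [array([504.9, 313.4]), array([68., 60.]), np.float64(82.8)]
rim 89 [0.4769 0.1016 0.1129] 0.10802167220958576 [array([476.8, 101.3]), array([ 4.6, 11.3]), np.float64(86.6)]
top0 rim 167 mean [0.4725 0.0726 0.1145] rect c [472.3  72.8] size [63.8 63.1] ang 89.7
padz 0.09318493899707954
top1 rim 168 mean [0.472  0.0684 0.1148] rect c [471.2  69.6] size [65.7 65.5] ang 89.6
padz nan
scene0 rim 157 mean [0.4716 0.0769 0.1131] rect c [471.7  75.9] size [64.4 66.5] ang 33.8
padz 0.08977907319865294
scene1 rim 151 mean [0.471  0.0736 0.113 ] rect c [471.6  71.9] size [64.5 66.9] ang 33.2
padz 0.08973020497691464
  return _methods._mean(a, axis=axis, dtype=dtype,
  ret = ret.dtype.type(ret / rcount)
```

View pics/w4.png

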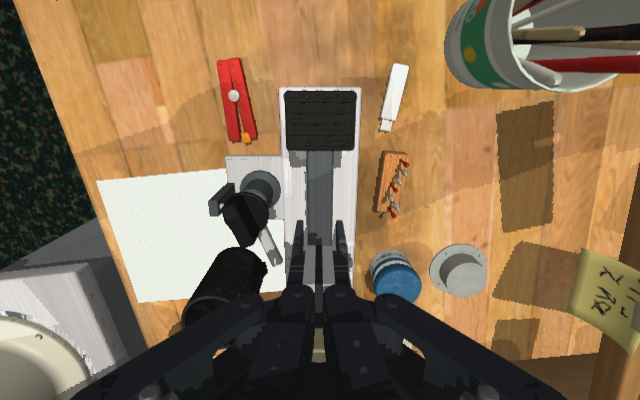

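View pics/scene1.png

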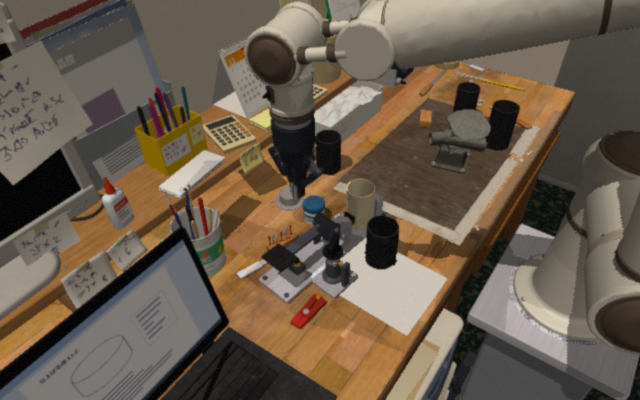

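The pad is up and level at 93 mm (about (320,120)). The bar is at its free angle (about (245,215)), and the cup has moved 3–4 mm against the anvil and stands upright (scene view (360,205)). The bystanders look unmoved, so I'm handing in.

```bash
python3 -c "
from station import env
print(env.finish_job())"
```

```text
the job is handed in; nothing more can be done
None
```

I handed the job in with the knob free (about 1.2 rad), the treadle felt onto its stop at about 22 N and held for over a second, then back up level, and the cup upright after shifting 3–4 mm onto the anvil; I didn't measure the jaw's grip force, and the hand-in returned no verdict.

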